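Tip the saw offcuts into the crate

TASK

Push down the press tab at the tray end that faces the slatted timber crate, so that the tray tips and both wooden offcuts slide out of it into the crate (not into the round tub), then let the tray swing back level. Move the offcuts only by tipping the tray: do not touch them with the robot. Leave the tape roll, the square and the hammer where they lie.

Things in the scene. Friction and masses are not known exactly. Their poses are not given: they have to be found in the camera images.
- stand: Fixed stand of the tipping tray: plywood foot 200 x 170 x 12 mm, two dark steel uprights 242 mm high. Origin: centre of the foot's underside, on the table. y runs along the tray to its left end, x across it, away from the robot. Hinge axis parallel to x, 220 mm above the origin. Crate and tub stand one at each end of the tray, centres 210 mm from the origin along +y and -y, in either order.
- tray (a joint): Tilt, rad: 0 level, positive = left (+y) end down, negative = right end down, stops at +-0.68. A 2 N m/rad spring brings it back level; about 11 N on a tab tips it fully. Aluminium chute 300 mm long, 118 wide, long sides 45 high, BOTH ENDS OPEN; upper face of floor 4 mm above the hinge axis. Offcuts start to slide at 0.27 to 0.42 rad and run out of the lower end.
- tab_left (a point): Press tab at the tray's left (+y) end: flat ear 72 mm across the tray x 50 along it, 5 thick, level at the rim of the long side nearer the robot. Point: on its upper face, 100 mm from the tray's centre line (-x), 120 from the hinge along the tray, 45 above the hinge when level. Tab spans 59 to 131 mm from centre line, 95 to 145 from hinge. It sinks about 85 mm at full tilt.
- tab_right (a point): The same tab at the right (-y) end of the tray, mirrored; same point and sizes.
- crate: Open crate of slatted light timber, rectangular, 220 mm (x, across the tray) x 220 mm (y) x 85 mm high, walls 8 mm, standing fixed on the table under one end of the tray. Origin: centre of its underside; axes parallel to the stand's. This is where the offcuts must go.
- tub: Open round black plastic tub, 204 mm in diameter at the rim, 85 mm high, with a few scraps in it, standing fixed under the other end of the tray. Origin: centre of its underside. No offcut may go in it.
- offcut_long_center (a point): Centre of the longer pine offcut, a block 40 x 100 x 35 mm (long side along its y), lying loose in the tray, long side roughly along the tray. About 80 g.
- offcut_short_center (a point): Centre of the shorter pine offcut, a block 40 x 70 x 40 mm (long side along its y), lying loose in the tray. About 60 g.
- tape_roll: Bystander: roll of paper tape lying flat on the table on the robot's side of the tray, 100 mm across, 48 mm high. Origin: centre of its underside.
- square: Bystander: aluminium carpenter's square, a flat triangle about 170 x 130 mm, up to 20 mm high, lying on the table. Origin: middle of its underside.
- hammer: Bystander: hammer, about 300 mm long, lying on the table. Origin: middle of its underside, handle to its -x.

How it is judged:
On the way:
1. the tray is tipped towards the crate (more than 0.22 rad) (((y of crate in the frame of stand above 0 m and value of joint tray above 0.22 rad) or (y of crate in the frame of stand below 0 m and value of joint tray below -0.22 rad))), for 0.1 s.
At the end, for the whole second after the job is handed in: Both offcuts lie at rest in the slatted crate (their centres within its outline and below its rim), and the empty tray is back level within 0.06 rad (x of offcut_long_center in the frame of crate between -0.11 and 0.11 m and y of offcut_long_center in the frame of crate between -0.11 and 0.11 m and z of offcut_long_center in the frame of crate between 0 and 0.085 m and linear speed of each of offcut_long, offcut_short below 0.03 m/s and x of offcut_short_center in the frame of crate between -0.11 and 0.11 m and y of offcut_short_center in the frame of crate between -0.11 and 0.11 m and z of offcut_short_center in the frame of crate between 0 and 0.085 m and value of joint tray between -0.06 and 0.06 rad); the robot touches nothing.
It fails at once if the robot touches an offcut (more than 0.5 N) (contact force between any of the fingers, the arm and offcut_long above 0.5 N or contact force between any of the fingers, the arm and offcut_short above 0.5 N).
It fails at once if the tape roll, the square or the hammer is moved by more than 30 mm (distance of any of tape_roll, square, hammer from where it was at the start of the episode above 0.03 m).
It also fails if it takes over 35 s, if anything falls off the work surface, if the arm or the gripper's body presses on something with over 40 N, if the wrist force passes 120 N, or if a joint passes its speed limit or range.

ROBOT

A 7-joint arm with a two-finger parallel gripper is mounted at the origin on the work surface. World frame = base frame: x ahead of the robot, y to its left, z up, the work surface at z = 0. Lengths are in m, angles in rad, forces in N, time in s.
With the tool pointing down it reaches from about 0.425 to 0.925 m from the base axis. Payload 6.8 kg.
Tool frame: the origin (TCP) lies midway between the tips of the shut fingers; the grasp point (between the pads) lies bot.grip_point_offset behind it (bot.grip_point_offset is the distance from the TCP to the grasp point, in m); z points along the fingers, y is the line along which they close (so a half turn about z gives the same grasp; the last joint's range is limited). The gripper opens to 85 mm and grips with 20 to 120 N. Pads are 22 mm wide; open, the fingers measure 114 mm over their backs; the gripper's body (76 mm by 85 mm) begins 54 mm behind the grasp point. The pads swing forward as they close: fully open they stand 13 mm farther back than shut.
Start: joints at [1.04, 0.477, 0.022, 1.555, -0.011, 1.109, -0.083], TCP at [0.277, -0.616, 0.231] pointing down, gripper open.
Joint ranges: [-2.96, 2.96], [-0.34, 2.1], [-1.41, 1.46], [0.24, 2.44], [-1.37, 4.51], [0.17, 1.92], [-2.96, 2.96]. Speed limits (rad/s): [2.39, 2.39, 3.14, 3.14, 3.14, 3.14, 3.14].

INTERFACE

Orientations are given as a unit quaternion [w, x, y, z].
In Python, from station import get_obs, cams, job, bot gives the robot as it stands.
- The arm moves only by the tool arm_command, never from a script. Its argument "rows" is a list that holds one entry, the list of rows, each a list of 5 numbers: the finger opening in mm, from 0 to 85.4, then the shift along the world's x, y, z in units of 60 mm (1.0 is 60 mm), then the turn about the world's z in units of 0.08 rad (1.0 is 0.08 rad). In form: [[[grip, x, y, z, turn], ...]]. A call has exactly 10 rows; each row shifts and turns the commanded pose from where the row before left it; what a row does not reach is not made up. A row lasts 1/8 s, in which the tool goes at most 62.5 mm and 10.7 degrees, less where a joint would pass 70% of its speed; a pose out of reach is approached as far as the arm can. A call with a number of a shift or a turn outside -1 to 1 is refused whole. A call with a gripper value outside its range is refused whole. The fingers move at their own pace and stop on an object; "newtons" is the grip in N (left out, the last holds). Time passes only in rows, so rows that do not move let the fingers close, or fill a call up. It gives the time, the measured TCP pose, the force, the opening and the grip force at its end, in the units of the state.
- get_obs(): the state, without advancing time (a new reading comes with each control period).
- cams.read_camera(name): name is "scene" or "top" or "wrist"; returns the picture (384x512x3 uint8, red, green, blue); there is no depth.
- cams.camera_params(name): a dict with "K" (3x3 intrinsics, pixels), "k1" (the pictures are not rectified: a ray, as slopes to the right and down, at radius r is drawn at 1 + k1 r^2 times it, then the intrinsics apply), "extrinsics" (4x4, takes a point from camera to world coordinates). Camera axes: x right, y down, z forward; pixel columns grow to the right and rows downward; lengths in m; the calibration is good to about 2 mm. A picture is of the moment at which its call begins: read the wrist's pose just before it. camera_params takes no time and is no camera call; for the wrist camera it gives the pose at the moment of the call.
- job.hand_in(): hands the job in; it is judged then, once.
The state is a dict: "t": time; "q": joint angles; "joint_vel": joint speeds; "joint_torque": joint torques, N m; "eef_pos": TCP position; "tool_rot": TCP orientation; "contact_force": force on the tool from outside, world axes, zero at the start; "torque": the same for the moment, N m; "gripper_width": opening from 0.0 (shut) to 1.0 (fully open); "grasp_force": force on a finger pad.
Only numpy, scipy, OpenCV 4.12 (cv2) and the standard library are available. Lean on these libraries where they do the work, as an engineer would, in place of code of your own. Each camera call takes 0.05 s, during which the arm holds its last target. There are 200 camera calls.

## Working session

There is one attempt and no reset: what is moved stays moved. The work goes in short steps, Python scripts to look and compute and a tool call to move; the robot and the scene stay as the last step left them, time stands still between calls to the robot, and variables do not carry over. Pictures are saved under pics/ and viewed, at most 10 in all, crops included, and the job is handed in when it is done.

Besides the shell and the picture viewer there is one more tool, called after ">>>" in YAML: its name, and indented under it one key for each argument. arm_command: Moves the arm, as the interface text tells. Its arguments: {"type":"object","properties":{"rows":{"type":"array"},"newtons":{"type":"number"}},"required":["rows"]}

```bash
mkdir -p pics; python3 - <<'E'
from station import get_obs,cams,bot
import cv2
for n in("scene","top"):
    cv2.imwrite(f"pics/{n}0.png",cv2.cvtColor(cams.read_camera(n),cv2.COLOR_RGB2BGR))
    p=cams.camera_params(n);print(n,p["K"],p["k1"],p["extrinsics"])
print(get_obs(),bot.grip_point_offset)
E
```

```text
scene [[475.27710609   0.         255.13701774]
 [  0.         475.27710609 186.32950779]
 [  0.           0.           1.        ]] -0.19873447539283248 [[ 0.71230475  0.42088971 -0.56167054  1.4070068 ]
 [ 0.70184619 -0.42049715  0.5749731  -0.95193991]
 [ 0.0058194  -0.8037624  -0.59492196  1.15634291]
 [ 0.          0.          0.          1.        ]]
top [[469.20728078   0.         259.19603315]
 [  0.         469.20728078 191.03284081]
 [  0.           0.           1.        ]] -0.009209668234874211 [[ 1.94130073e-02 -9.88290318e-01  1.51345243e-01  2.67279369e-01]
 [-9.99803100e-01 -1.98114861e-02 -1.12534083e-03 -1.63846105e-02]
 [ 4.11053763e-03 -1.51293597e-01 -9.88480324e-01  1.72430530e+00]
 [ 0.00000000e+00  0.00000000e+00  0.00000000e+00  1.00000000e+00]]
{'t': 0.1, 'q': array([ 1.03990371,  0.4776973 ,  0.02234965,  1.55632172, -0.01151868,
        1.10933522, -0.08309099]), 'joint_vel': array([ 0.00090427, -0.00086969,  0.00271703, -0.00363264,  0.0002488 ,
       -0.00047949,  0.00119095]), 'joint_torque': array([ 4.47864688e-03, -5.97767937e+01,  1.61365170e+00, -2.81959319e+01,
        1.27724322e-02,  4.95799308e-03, -6.66225048e-06]), 'eef_pos': array([ 0.27673272, -0.61508514,  0.23044962]), 'tool_rot': array([-7.85999120e-04,  9.77737007e-01,  2.09832499e-01, -2.22119192e-04]), 'contact_force': array([-0.55539169, -0.30588948,  0.12010184]), 'torque': array([0.02699592, 0.06497777, 0.01286012]), 'grasp_force': 0.0, 'gripper_width': 0.998240415891009} 0.0187
```

View pics/top0.png

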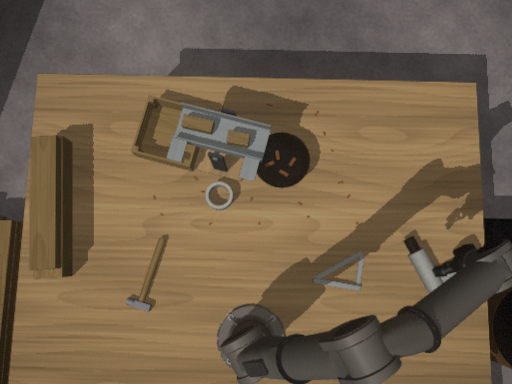

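View pics/scene0.png

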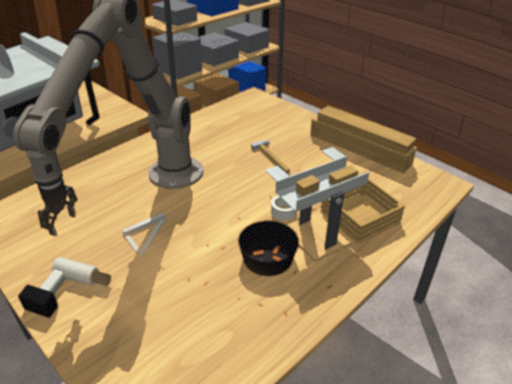

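The top view shows the crate at the tray's left (+y) end, around (168,133), and the tub at (283,160). The left tab is near (178,150), the right tab near (249,170), and the tape roll at (219,195). The scene view confirms this. Next I'll measure the tabs and tray.

```bash
cat > h.py <<'E'
import numpy as np,cv2
from station import get_obs,cams
def px2plane(n,uv,z):
    p=cams.camera_params(n);E=p["extrinsics"]
    uv=np.array(uv,float).reshape(-1,1,2)
    r=cv2.undistortPoints(uv,p["K"],np.array([p["k1"],0,0,0,0.]))[:,0]
    d=np.c_[r,np.ones(len(r))]@E[:3,:3].T
    o=E[:3,3];return o+d*((z-o[2])/d[:,2])[:,None]
def world2px(n,P):
    p=cams.camera_params(n);E=np.linalg.inv(p["extrinsics"])
    return cv2.projectPoints(np.array(P,float).reshape(-1,1,3),cv2.Rodrigues(E[:3,:3])[0],E[:3,3],p["K"],np.array([p["k1"],0,0,0,0.]))[0][:,0]
E
python3 - <<'E'
from h import *
im=cv2.imread("pics/top0.png")
c=im[90:220,120:320]
hsv=cv2.cvtColor(c,cv2.COLOR_BGR2HSV)
m=((hsv[...,0]>85)&(hsv[...,0]<130)&(hsv[...,2]>90)&(hsv[...,1]>15)).astype(np.uint8)*255
n,l,s,_=cv2.connectedComponentsWithStats(m)
print(s[s[:,4]>30])
big=cv2.resize(c,None,fx=4,fy=4,interpolation=cv2.INTER_CUBIC)
mb=cv2.cvtColor(cv2.resize(m,None,fx=4,fy=4,interpolation=0),cv2.COLOR_GRAY2BGR)
cv2.imwrite("pics/c1.png",cv2.resize(c,None,fx=4,fy=4,interpolation=cv2.INTER_CUBIC))
cv2.imwrite("pics/m1.png",mb)
E
```

```text
[[    0     0   200   130 26000]]
```

View pics/c1.png

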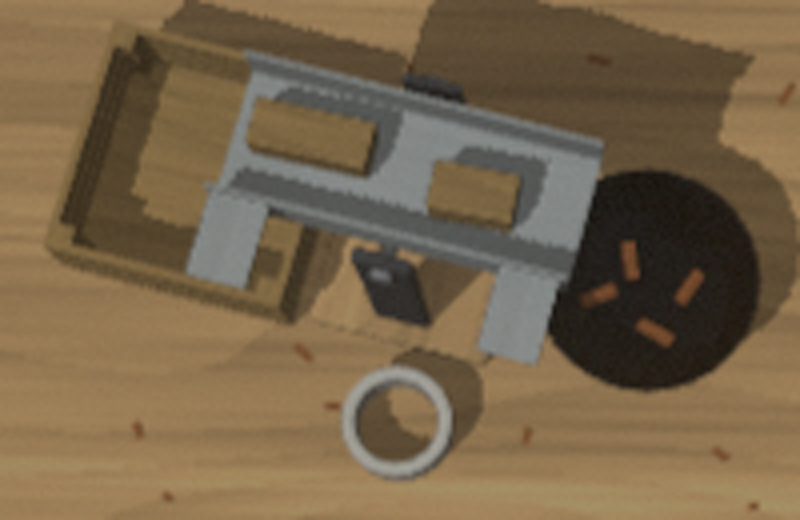

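The crop shows the left tab's corners at about (213,190), (268,206), (245,290) and (188,272). The right tab's are at (499,265), (558,280), (538,362) and (480,345). The offcuts lie well inside the tray.

```bash
python3 - <<'E'
from h import *
f=lambda c:px2plane("top",np.array(c)/4.-.375+[120,90],.265)
L=f([(213,190),(268,206),(245,290),(188,272)]);R=f([(499,265),(558,280),(538,362),(480,345)])
np.set_printoptions(precision=3,suppress=True)
for T in(L,R):
    print(T,T.mean(0),np.linalg.norm(np.diff(np.r_[T,T[:1]],axis=0),axis=1))
l,r=L.mean(0),R.mean(0);v=l-r;print("sep",np.linalg.norm(v));y=v/np.linalg.norm(v);x=np.array([y[1],-y[0],0])
o=(l+r)/2+.095*x;print("stand",o,"yaw",np.arctan2(-y[0],y[1]),"tabL",o+.12*y-.1*x,np.linalg.norm(l[:2]))
for k in(-.12,.12):
  print(world2px("top",[(o+k*y-.095*x)*[1,1,0]+[0,0,.265]]))
print("tape",px2plane("top",np.array([397,421])/4.-.375+[120,90],.048))
q=get_obs()["tool_rot"];from scipy.spatial.transform import Rotation as Ro
print(Ro.from_quat(q[[1,2,3,0]]).as_matrix())
for t in np.arange(0,.69,.17):
  a=t;print(t, .12*np.cos(t)-0+.045*np.sin(t), .045*np.cos(t)-.12*np.sin(t))
E
```

```text
[[0.66  0.262 0.265]
 [0.647 0.217 0.265]
 [0.579 0.232 0.265]
 [0.592 0.278 0.265]] [0.62  0.247 0.265] [0.046 0.071 0.048 0.07 ]
[[ 0.603  0.031  0.265]
 [ 0.592 -0.016  0.265]
 [ 0.525 -0.001  0.265]
 [ 0.538  0.045  0.265]] [0.564 0.015 0.265] [0.048 0.068 0.048 0.066]
sep 0.2390774422199735
stand [0.684 0.109 0.265] yaw -0.2323617117263975 tabL [0.615 0.249 0.265] 0.6670676483718451
[[249.457 167.875]]
[[176.616 149.427]]
tape [[0.507 0.127 0.048]]
[[ 0.912  0.41  -0.001]
 [ 0.41  -0.912  0.001]
 [-0.    -0.002 -1.   ]]
0.0 0.12 0.045
0.17 0.1258833777371621 0.02404943262289071
0.34 0.12813747900973818 0.00240550889187785
0.51 0.12669731702722098 -0.01930776678189009
0.68 0.12160441233094244 -0.04046439053842447
```

The sizes agree: tab 48 x 70 mm, tab separation 239 mm. The target is about (0.615, 0.249) with the tab's top at z = 0.265. I'll shut the gripper, rise, then cross over.

>>> arm_command:
  rows:
    - [[0, 0, 0, 0.9, 0], [0, 0, 0, 0.9, 0], [0, 0.2, 0.6, 0.5, 0], [0, 0.35, 0.9, 0, 0], [0, 0.35, 0.9, 0, 0], [0, 0.35, 0.9, 0, 0], [0, 0.35, 0.9, 0, 0], [0, 0.35, 0.9, 0, 0], [0, 0.35, 0.9, 0, 0], [0, 0.35, 0.9, 0, 0]]

```text
t: 1.35
eef_pos: [0.4361, -0.1997, 0.3691]
tool_rot: [0.0, 0.978, 0.21, -0.0]
contact_force: [0.3, 0.1, -0.1]
gripper_width: -0.001
grasp_force: 0.0
```

>>> arm_command:
  rows:
    - [[0, 0.35, 0.9, 0, 0], [0, 0.35, 0.9, 0, 0], [0, 0.35, 0.9, 0, 0], [0, 0.35, 0.9, 0, 0], [0, 0.35, 0.9, 0, 0], [0, 0.35, 0.9, 0, 0], [0, 0.35, 0.9, 0, 0], [0, 0.35, 0.9, 0, 0], [0, 0, 0, 0, 0], [0, 0, 0, 0, 0]]

```text
t: 2.6
eef_pos: [0.6039, 0.2299, 0.3686]
tool_rot: [0.0, 0.978, 0.21, -0.001]
contact_force: [0.9, -0.7, -0.7]
gripper_width: -0.001
grasp_force: 0.0
```

>>> arm_command:
  rows:
    - [[0, 0.18, 0.33, 0, 0], [0, 0, 0, -0.5, 0], [0, 0, 0, -0.5, 0], [0, 0, 0, -0.3, 0], [0, 0, 0, 0, 0], [0, 0, 0, 0, 0], [0, 0, 0, 0, 0], [0, 0, 0, 0, 0], [0, 0, 0, 0, 0], [0, 0, 0, 0, 0]]

```text
t: 3.85
eef_pos: [0.6148, 0.2503, 0.2914]
tool_rot: [-0.0, 0.978, 0.21, 0.0]
contact_force: [0.3, -0.1, -0.7]
gripper_width: 0.003
grasp_force: 0.0
```

```bash
python3 - <<'E'
from h import *
bgr=lambda n:cv2.cvtColor(cams.read_camera(n),cv2.COLOR_RGB2BGR)
a=cv2.resize(bgr("top")[90:220,120:250],(520,520));b=cv2.resize(bgr("scene")[130:260,240:310],(280,520))
cv2.imwrite("pics/p2.png",np.hstack([a,b]))
E
```

```text
(no output)
```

View pics/p2.png

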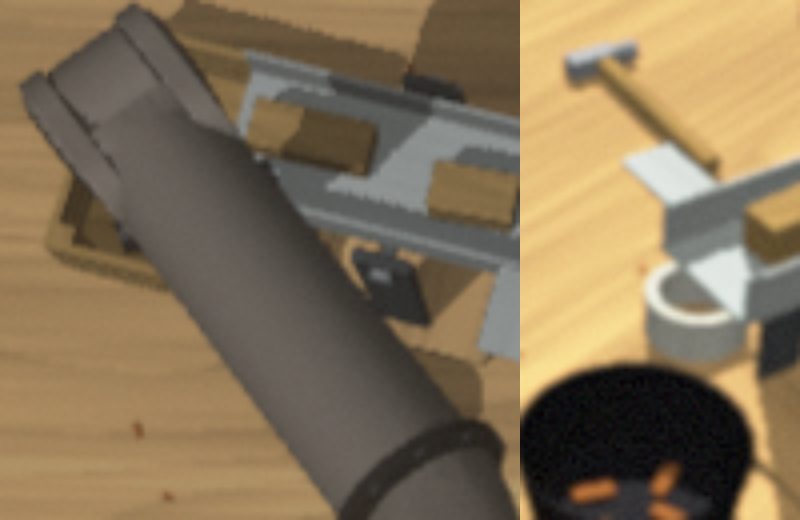

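The arm hides the tab in the top view, and the scene crop only shows the right tab. The tool reading matches the target to 1 mm, so I'll press gently until there is contact and check the force.

>>> arm_command:
  rows:
    - [[0, 0, 0, -0.2, 0], [0, 0, 0, -0.2, 0], [0, 0, 0, -0.2, 0], [0, 0, 0, -0.15, 0], [0, 0, 0, 0, 0], [0, 0, 0, 0, 0], [0, 0, 0, 0, 0], [0, 0, 0, 0, 0], [0, 0, 0, 0, 0], [0, 0, 0, 0, 0]]

```text
t: 5.2
eef_pos: [0.6148, 0.2503, 0.2464]
tool_rot: [-0.0, 0.978, 0.21, 0.0]
contact_force: [-1.2, 2.9, 4.1]
gripper_width: 0.001
grasp_force: 1.9
```

```bash
python3 - <<'E'
from h import *
bgr=lambda n:cv2.cvtColor(cams.read_camera(n),cv2.COLOR_RGB2BGR)
cv2.imwrite("pics/p3.png",cv2.resize(bgr("scene")[100:250,230:430],(800,600),interpolation=cv2.INTER_CUBIC))
E
```

```text
(no output)
```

View pics/p3.png

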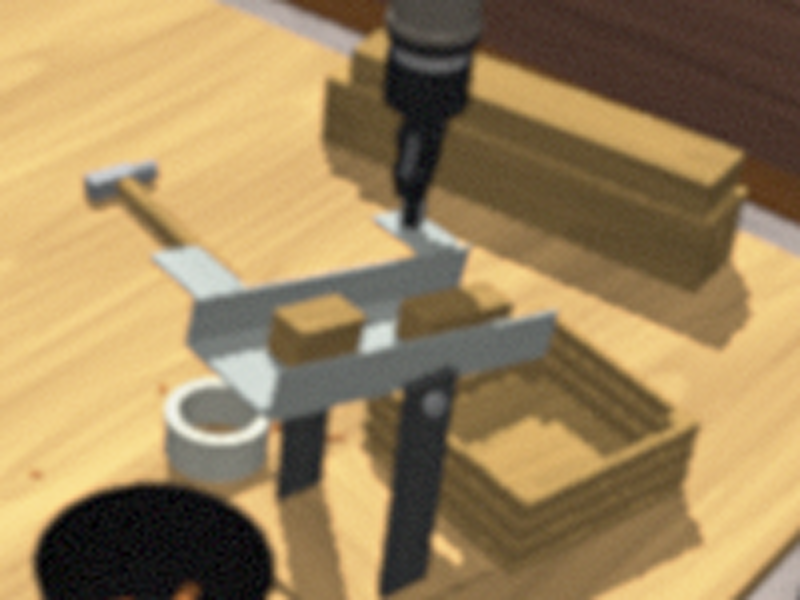

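The finger tip sits mid-tab at (412,222), the tray is starting to tilt towards the crate, and the force is small. I'll press on.

>>> arm_command:
  rows:
    - [[0, 0, 0, -0.15, 0], [0, 0, 0, -0.15, 0], [0, 0, 0, -0.15, 0], [0, 0, 0, -0.15, 0], [0, 0, 0, -0.15, 0], [0, 0, 0, -0.15, 0], [0, 0, 0, 0, 0], [0, 0, 0, 0, 0], [0, 0, 0, 0, 0], [0, 0, 0, 0, 0]]

```text
t: 6.5
eef_pos: [0.6155, 0.2508, 0.1938]
tool_rot: [-0.0, 0.978, 0.21, 0.001]
contact_force: [-0.9, 2.2, 9.7]
gripper_width: -0.002
grasp_force: 4.6
```

```bash
python3 - <<'E'
from h import *
bgr=lambda n:cv2.cvtColor(cams.read_camera(n),cv2.COLOR_RGB2BGR)
cv2.imwrite("pics/p4.png",cv2.resize(bgr("scene")[100:250,230:430],(800,600),interpolation=cv2.INTER_CUBIC))
E
```

```text
(no output)
```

View pics/p4.png

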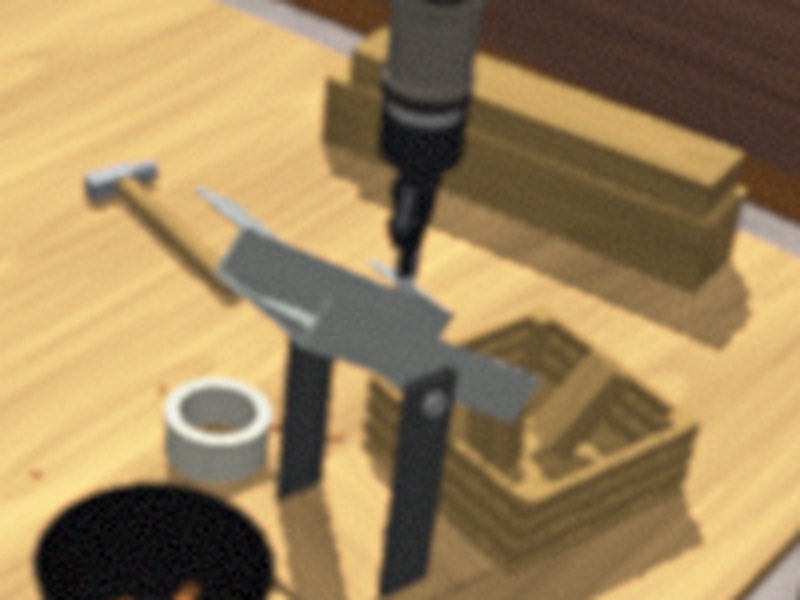

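The tray is tipped and looks empty, and both blocks appear to be in the crate near (580,390) and (500,430). I'll let the tray rise slowly, then back off upward and away from the tray.

>>> arm_command:
  rows:
    - [[0, 0, 0, 0, 0], [0, 0, 0, 0.15, 0], [0, 0, 0, 0.15, 0], [0, 0, 0, 0.15, 0], [0, 0, 0, 0.15, 0], [0, 0, 0, 0.15, 0], [0, 0, 0, 0.15, 0], [0, 0, 0, 0.15, 0], [0, 0, 0, 0.15, 0], [0, 0, 0, 0.15, 0]]

```text
t: 7.8
eef_pos: [0.6147, 0.2492, 0.2731]
tool_rot: [0.001, 0.978, 0.209, -0.001]
contact_force: [0.2, 0.7, -0.0]
gripper_width: 0.0
grasp_force: 0.0
```

>>> arm_command:
  rows:
    - [[0, 0, 0, 0.5, 0], [0, 0, 0, 0.9, 0], [0, -0.2, -0.8, 0.4, 0], [0, -0.3, -0.9, 0, 0], [0, -0.3, -0.9, 0, 0], [0, -0.3, -0.9, 0, 0], [0, -0.3, -0.9, 0, 0], [0, -0.3, -0.9, 0, 0], [0, -0.3, -0.9, 0, 0], [0, 0, 0, 0, 0]]

```text
t: 9.05
eef_pos: [0.4928, -0.1273, 0.3813]
tool_rot: [0.001, 0.979, 0.205, -0.001]
contact_force: [0.1, 0.3, -0.2]
gripper_width: -0.004
grasp_force: 0.0
```

```bash
python3 - <<'E'
from h import *
bgr=lambda n:cv2.cvtColor(cams.read_camera(n),cv2.COLOR_RGB2BGR)
a=cv2.resize(bgr("top")[90:220,120:250],(400,400));b=cv2.resize(bgr("scene")[130:250,290:410],(400,400))
cv2.imwrite("pics/p5.png",np.hstack([a,b]))
print(get_obs()["t"])
E
```

```text
9.15
```

View pics/p5.png

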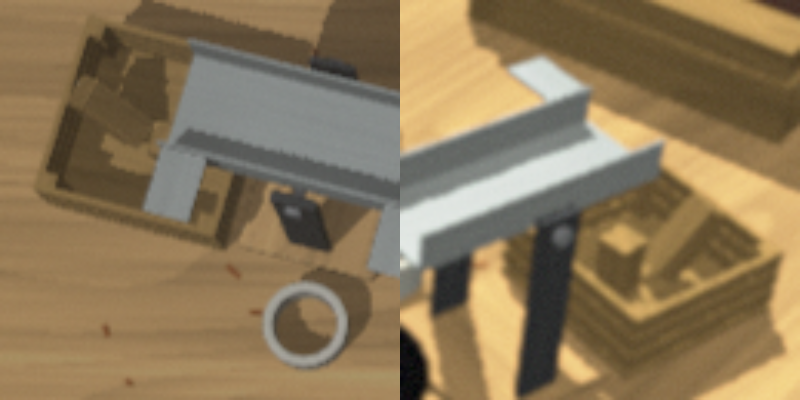

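The tray is empty and level. Both blocks are in the crate: the long one leans against the far wall with its centre below the rim, and the short one stands upright. The tape roll hasn't moved, so I'm handing in.

>>> arm_command:
  rows:
    - [[0, 0, 0, 0, 0], [0, 0, 0, 0, 0], [0, 0, 0, 0, 0], [0, 0, 0, 0, 0], [0, 0, 0, 0, 0], [0, 0, 0, 0, 0], [0, 0, 0, 0, 0], [0, 0, 0, 0, 0], [0, 0, 0, 0, 0], [0, 0, 0, 0, 0]]

```text
t: 10.4
eef_pos: [0.4948, -0.1218, 0.3813]
tool_rot: [0.0, 0.978, 0.21, 0.0]
contact_force: [-0.0, 0.1, 0.3]
gripper_width: 0.001
grasp_force: 0.0
```

```bash
python3 -c "
from station import job
print(job.hand_in())"
```

```text
the job is handed in; nothing more can be done
None
```

Job handed in after about 10 s of robot time: both offcuts slid into the slatted crate, the empty tray is back level, and the robot is clear; the hand-in returned no verdict.

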